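# Walk the power supply into its bay

### The arm

A 7-joint arm with a two-finger parallel gripper is mounted at the origin on the work surface. World frame = base frame: x ahead of the robot, y to its left, z up, the work surface at z = 0. Lengths are in m, angles in degrees, forces in N, time in s.
With the tool pointing down it reaches from about 0.425 to 0.875 m from the base axis. Payload 8.4 kg.
Tool frame: the origin (TCP) lies midway between the tips of the shut fingers; the grasp point (between the pads) lies 19 mm behind it; z points along the fingers, y is the line along which they close (so a half turn about z gives the same grasp; the last joint's range is limited). The gripper opens to 85 mm and grips with 20 to 120 N. Pads are 22 mm wide; open, the fingers measure 114 mm over their backs; the gripper's body (76 mm by 85 mm) begins 54 mm behind the grasp point. The pads swing forward as they close: fully open they stand 13 mm farther back than shut.
Start: joints at [-82.918, 19.091, 2.286, 83.961, -0.768, 76.965, -3.352], TCP at [0.144, 0.634, 0.231] pointing down, gripper open.
Joint ranges: [-147.57, 147.57], [-21.85, 119.76], [-74.77, 79.35], [14.55, 137.4], [-85.83, 265.84], [4.83, 119.75], [-152.11, 152.11]. Speed limits (degrees/s): [127.2, 127.2, 159.86, 159.86, 180, 180, 180].

### API

Orientations are given as a 3x3 rotation matrix whose columns are the frame's x, y, z axes.
In Python, from bench import arm gives the robot as it stands. The module is installed in compiled form; this text tells all that it offers. Calls block until the motion is done:
- arm.move_ptp(position, orientation): joint-space move of the TCP to a pose.
- arm.move_straight(position, rotation=None, max_speed=0.15): straight line of the TCP; rotation=None keeps the orientation; max_speed is the mean speed in m/s.
- arm.move_joints(angles): joint-space move.
- arm.move_gripper(opening, grasp_force=None): finger opening in m; grasp_force is the grip in N (None keeps the last); returns when the fingers have stopped.
- arm.hold(seconds).
- arm.inverse_kinematics(position, orientation): joint angles nearest the present ones, or None.
- arm.snapshot(name): name is "side" or "top"; returns a dict with "img" (480x640x3 uint8, blue, green, red), "fx", "fy", "cx", "cy" (pixels), "rvec" (rotation vector, rad) and "tvec" (3), from world to camera coordinates, as OpenCV has them. Camera axes: x right, y down, z forward; pixel columns grow to the right and rows downward; lengths in m; the calibration is good to about 2 mm. A picture is of the moment at which its call begins. There is no depth.
A pose or a line that the arm cannot do raises arm.MotionError and nothing moves.
- arm.hand_in(): hands the job in; it is judged then, once.
Readings, each from a call of its own:
- arm.get_t(): time.
- arm.get_q(): joint angles.
- arm.get_dq(): joint speeds.
- arm.get_effort(): joint torques, N m.
- arm.get_position(): TCP position.
- arm.get_orientation(): TCP orientation.
- arm.get_wrist_force(): force on the tool from outside, world axes, zero at the start.
- arm.get_moment(): the same for the moment, N m.
- arm.get_grip_width(): finger opening in m.
- arm.get_finger_force(): force on a finger pad.
Only numpy, scipy, OpenCV 4.12 (cv2) and the standard library are available. Lean on these libraries where they do the work, as an engineer would, in place of code of your own. Each camera call takes 0.05 s, during which the arm holds its last target. There are 200 camera calls.

### The job

Lift the small specimen case out of the parking bay and stand it upright in the shallow white tray without dropping it. Then walk the heavy power supply forward by turns, pushing only from behind on the rubber pads at its two rear corners, until its front lies fully home and square against the stop bar between the rails. Do not touch the ceramic terminals between the pads, never let the supply swing more than 20 degrees off the line of the bay or tip up, and leave everything else where it stands.

Things in the scene. Friction and masses are not known exactly. Their poses are not given: they have to be found in the camera images.
- psu: Power supply: heavy (1.0 to 1.5 kg) flat-bottomed grey case, 110 deep (x) x 200 wide (y) x 50 mm high, sliding on the table; too wide to grip. Origin: centre of underside. x points from its rear (robot side) to its front (bay side), y left, z up. A push on one rear corner turns it about a point near its other side (some 0.17 m from that corner); its middle goes forward by about half the push.
- terminals: Four fragile white ceramic terminals with brass tips on a steel plate in the middle of the supply's rear face, fixed to it: 104 mm wide, standing out 28 mm behind the rear face, 7 to 41 mm above the table. Origin: on the rear face (55 mm behind the supply's centre), 24 mm above the table; axes as the supply's.
- pad_left (a point): Middle of the rear face of the black rubber pad on the supply's left rear corner (pad 40 mm wide, 34 mm high, from 4 to 38 mm above the table, standing out 8 mm from the case): 63 mm behind, 80 mm left of the supply's centre, 21 mm above the table. The right pad mirrors it.
- pad_right (a point): The same point of the pad on the right rear corner: 63 mm behind, 80 mm right of the supply's centre.
- front_left (a point): Left front corner of the supply, on its front face, 55 mm ahead and 100 mm left of its centre, 10 mm above the table.
- front_right (a point): Right front corner of the supply, likewise, 100 mm right of its centre.
- bay: Bay fixed to the table: aluminium stop bar 270 mm long, 20 mm high, rubber-faced, with a rail (12 mm thick, 20 mm high) reaching 70 mm back at each end, its last 25 mm flared outwards; 240 mm free between rails. Origin: middle of the stop's rubber face, table level. x points into the stop (home: the supply's front at bay x = 0, its centre at -55 mm), y left, z up. The supply starts 95 to 115 mm short, within 0.15 rad.
- case: Small upright specimen case of grey plastic with a white lid, 44 mm (x) by 34 mm (y) by 40 mm high, 90 g, standing in the bay between supply and stop. Origin: centre of its underside; z up.
- tray: Shallow white plastic tray fixed to the table, left or right of the bay: outside 130 mm (x) by 120 mm (y), 22 mm high, walls 4 mm, floor 4 to 5 mm thick. Origin: centre of its underside; z up.
- stub_block: Dark steel block with nine small aluminium discs, 110 x 100 x 21 mm, fixed on the side of the bay where the tray is not. Not used. Origin: centre of its underside.
- jar: Bystander: amber glass jar, 36 mm diameter, 50 mm high, beside the left rail of the bay. Origin: centre of its underside.
- weight: Bystander: brass knobbed weight, 36 mm diameter, 48 mm high, beside the right rail of the bay. Origin: centre of its underside.
- dish: Bystander: closed flat glass dish, 60 mm diameter, 14 mm high, just beyond the stop bar. Origin: centre of its underside.
- driver: Bystander: screwdriver 160 mm long lying beyond the stop bar. Origin: centre of its underside (of the whole tool, lying).
- solvent: Bystander: white bottle, 60 mm diameter, 130 mm high, far left. Origin: centre of its underside.
- beaker: Bystander: open glass beaker, 60 mm diameter, 75 mm high, far right. Origin: centre of its underside.
Things that resemble listed ones, but are neither listed nor needed, are in the scene too. What is shaped like the tray but yellow is not meant. Of the things that look like the case, take the one that is nearest to the robot's base at the start.

How it is judged:
By the outcome, as a careful person would: the job done as asked, in the order asked, and still so for the second after the job is handed in, with the robot touching nothing.
It also fails if it takes over 64 s, if anything falls off the work surface, if the arm or the gripper's body presses on something with over 40 N, if the wrist force passes 120 N, or if a joint passes its speed limit or range.

## Working session

There is one attempt and no reset: what is moved stays moved. The work goes in short steps, each a Python script; the robot and the scene stay as the last script left them, time stands still between calls to the robot, and variables do not carry over. Pictures are saved under pics/ and viewed, at most 10 in all, crops included, and the job is handed in when it is done.

```bash
mkdir -p pics; cat > h.py <<'E'
import numpy as np, cv2
from bench import arm
def cam(s):
    R,_=cv2.Rodrigues(np.array(s["rvec"],float)); t=np.array(s["tvec"],float).ravel()
    return R,t,np.array([[s["fx"],0,s["cx"]],[0,s["fy"],s["cy"]],[0,0,1]],float)
def ray(s,uv):
    R,t,K=cam(s); d=R.T@np.linalg.inv(K)@np.array([uv[0],uv[1],1.]); return -R.T@t,d/np.linalg.norm(d)
def onz(s,uv,z):
    c,d=ray(s,uv); return c+d*(z-c[2])/d[2]
def proj(s,p):
    R,t,K=cam(s); q=K@(R@np.array(p,float)+t); return q[:2]/q[2]
def tri(s1,a,s2,b):
    c1,d1=ray(s1,a); c2,d2=ray(s2,b)
    k=np.linalg.lstsq(np.c_[d1,-d2],c2-c1,rcond=None)[0]
    p,q=c1+k[0]*d1,c2+k[1]*d2
    return (p+q)/2,np.linalg.norm(p-q)
E
python3 - <<'E'
from h import *
import pickle
for n in("top","side"):
    s=arm.snapshot(n); pickle.dump(s,open(n+"0.pkl","wb")); cv2.imwrite(f"pics/{n}0.png",s["img"])
    c,d=ray(s,(320,240)); print(n,c,d,s["fx"])
    print(onz(s,(320,240),0))
print(arm.get_t(),arm.get_orientation(),arm.get_position())
E
```

```text
top [0.33157257 0.09783662 1.16841238] [ 0.21798561 -0.00796484 -0.97591948] 448.3823023939696
[0.59255423 0.08830078 0.        ]
side [0.3075417  0.91429617 0.64463364] [ 0.25793005 -0.79254704 -0.55257694] 458.95542200510636
[ 0.60844167 -0.01028545  0.        ]
0.1 [[-9.75279667e-01  2.20973964e-01 -2.79086945e-04]
 [ 2.20974132e-01  9.75278508e-01 -1.50479613e-03]
 [-6.03332670e-05 -1.52926806e-03 -9.99998829e-01]] [0.14353198 0.63351316 0.23048898]
```

View pics/top0.png

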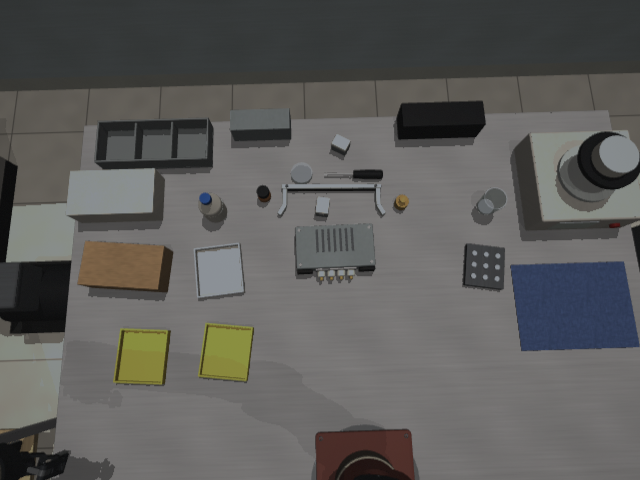

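View pics/side0.png

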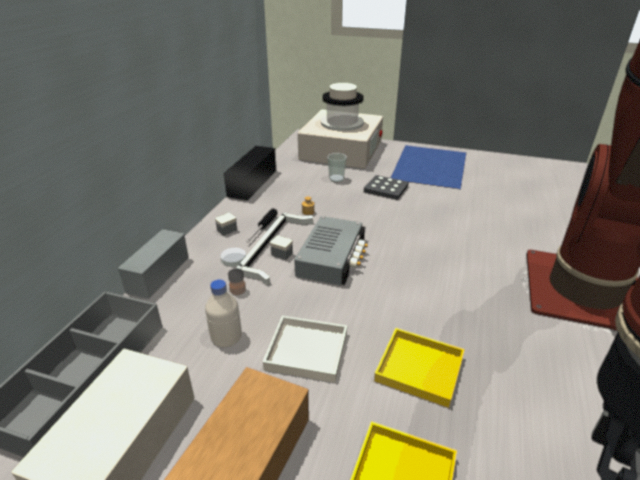

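Top view: the two case look-alikes are at (322,206), between supply and stop, and at (341,144), beyond the stop bar. In the side view they are at (281,247) and (227,222). The one at (322,206) is in the bay and nearest the base. The white tray is at top (219,271) and side (306,347); the yellow ones are not meant. The supply is at top (335,248). I'll confirm in one enlarged crop.

```bash
python3 - <<'E'
from h import *
import pickle
T=pickle.load(open("top0.pkl","rb")); S=pickle.load(open("side0.pkl","rb"))
a=cv2.resize(T["img"][130:290,265:395],None,fx=3,fy=3,interpolation=2)
b=cv2.resize(S["img"][200:290,210:376],None,fx=2.4,fy=2.4,interpolation=2)
c=np.zeros((480,790,3),np.uint8); c[:,:390]=a; c[:b.shape[0],392:392+b.shape[1]]=b
d=cv2.resize(T["img"][235:305,185:255],None,fx=3.5,fy=3.5,interpolation=2); c[230:475,392:637]=d
cv2.imwrite("pics/crop1.png",c)
for u in((322,206),(341,144)): print(u,onz(T,u,.04))
E
```

```text
(322, 206) [0.67484345 0.08049803 0.04      ]
(341, 144) [0.84850883 0.02328443 0.04      ]
```

View pics/crop1.png

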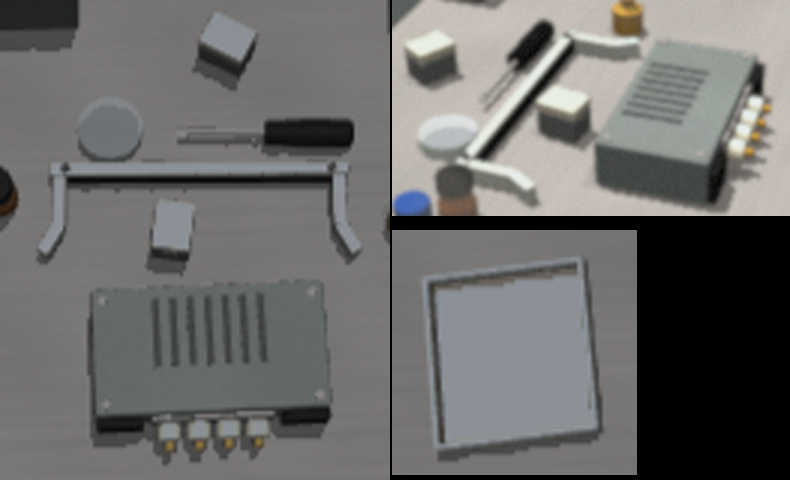

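The crop confirms it: the case at top (322,206) has a white lid and stands between supply and stop. The supply's top, pads and terminals, the stop's rubber strip (crop row ~178) and the tray are all clear. Next I measure.

```bash
python3 - <<'E'
from h import *
import pickle
T=pickle.load(open("top0.pkl","rb")); S=pickle.load(open("side0.pkl","rb"))
I=T["img"];J=S["img"]
for n,(u,v) in dict(lid=(322,203),caseside=(322,215),table=(390,260),tabl2=(285,215),psu=(305,250),psu2=(360,255),stop=(330,187),rub=(330,190),tray=(219,265),trwall=(240,258)).items(): print(n,I[v,u])
for n,(u,v) in dict(lid=(282,242),cs=(280,250),table=(270,275),psu=(340,250),psuside=(320,262),tray=(305,345),wall=(300,375)).items(): print("S",n,J[v,u])
E
```

```text
lid [151 145 140]
caseside [35 35 35]
table [116 117 119]
tabl2 [117 118 120]
psu [105 106 101]
psu2 [104 104  99]
stop [123 123 120]
rub [14 14 13]
tray [150 144 139]
trwall [128 125 121]
S lid [227 237 233]
S cs [64 67 66]
S table [183 190 196]
S psu [157 161 154]
S psuside [150 155 149]
S tray [224 234 230]
S wall [108 117 125]
```

```bash
cat >> h.py <<'E'
def comp(m,uv):
    n,L,st,c=cv2.connectedComponentsWithStats(m.astype(np.uint8))
    l=L[uv[1],uv[0]]; 
    if l==0: raise SystemExit(f"no comp at {uv}")
    return (L==l).astype(np.uint8),st[l],c[l]
def quad(m):
    c=max(cv2.findContours(m,cv2.RETR_EXTERNAL,cv2.CHAIN_APPROX_NONE)[0],key=cv2.contourArea)
    for e in np.linspace(.01,.15,57):
        a=cv2.approxPolyDP(cv2.convexHull(c),e*cv2.arcLength(c,True),True)
        if len(a)<=4: return a[:,0]
def world_rect(s,m,z):
    c=max(cv2.findContours(m,cv2.RETR_EXTERNAL,cv2.CHAIN_APPROX_NONE)[0],key=cv2.contourArea)[:,0]
    P=np.array([onz(s,p,z)[:2] for p in c.astype(float)])
    return cv2.minAreaRect((P*1000).astype(np.float32))
def psu_mask(I):
    D=cv2.GaussianBlur(I.astype(np.float32),(3,3),0); d=D[...,0]-D[...,2]
    return ((d>1.5)&(D.mean(2)>75)&(D.mean(2)<115)).astype(np.uint8)
E
python3 - <<'E'
from h import *
import pickle
T=pickle.load(open("top0.pkl","rb")); S=pickle.load(open("side0.pkl","rb"))
I=T["img"].astype(int);J=S["img"].astype(int)
br=I[...,0]-I[...,2]
lt,st,ct=comp((br>=6)&(I.mean(2)>128),(322,203)); ls,ss,cs=comp(J[...,1]>208,(282,242))
print("lid",st,ct,ss,cs,tri(T,ct,S,cs), world_rect(T,lt,.04))
Ts=I.mean(2)>135
tt,st,ct=comp(Ts&(br>=6),(219,265)); print("trayfloor top",st,ct, world_rect(T,tt,.0045))
sd,ss,cs=comp(J[...,1]>215,(305,345)); print("side",ss,cs,quad(tt).tolist(),quad(sd).tolist())
om,so,co=comp((br>=3)&(I.mean(2)>105),(219,265)); print("tray outer",so,world_rect(T,om,.022))
pm,ps,pc=comp(cv2.morphologyEx(psu_mask(T["img"]),cv2.MORPH_CLOSE,np.ones((7,7))),(305,250)); print("psu",ps,pc,world_rect(T,pm,.05),quad(pm).tolist())
D=J[...,0]-J[...,2]
D2=cv2.GaussianBlur(D.astype(np.float32),(3,3),0)
pq,p2,_=comp(cv2.morphologyEx((D2>-3).astype(np.uint8),cv2.MORPH_OPEN,np.ones((3,3))),(340,250)); print("psu side",p2,quad(pq).tolist())
for c in (285,300,315,330,345,360,375): 
    print(c,[(v,int(I[v,c].mean())) for v in range(180,196)])
E
```

```text
lid [316 197  13  16 175] [322.25714286 204.36      ] [271 236  21  11 136] [281.22058824 240.66176471] (array([0.67756874, 0.07940191, 0.04090649]), np.float64(0.0028609100120153596)) ((679.75146484375, 79.5218505859375), (30.87346839904785, 40.45209503173828), 80.79448699951172)
trayfloor top [ 198  248   45   49 1833] [219.71085652 272.01854883] ((514.7254028320312, 353.4050598144531), (115.4966049194336, 111.27565002441406), 5.588921546936035)
side [ 270  326   75   48 2478] [308.8401937  349.01896691] [[238, 248], [242, 290], [200, 296], [198, 253]] [[285, 327], [344, 331], [335, 372], [271, 362]]
tray outer [ 193  243   51   55 2109] ((518.4102783203125, 354.31549072265625), (130.68934631347656, 120.67029571533203), 5.819937229156494)
psu [ 296  224   79   44 3225] [334.47751938 245.70666667] ((565.7921752929688, 52.1715087890625), (109.18877410888672, 197.78744506835938), 0.7751423120498657) [[371, 224], [374, 264], [297, 267], [297, 227]]
psu side [ 295  218   68   67 3019] [[361, 226], [344, 283], [296, 275], [320, 218]]
285 [(180, 117), (181, 118), (182, 117), (183, 116), (
[... 580 characters left out ...]
, 137), (185, 144), (186, 144), (187, 122), (188, 68), (189, 19), (190, 13), (191, 64), (192, 74), (193, 107), (194, 117), (195, 117)]
345 [(180, 119), (181, 118), (182, 120), (183, 121), (184, 138), (185, 144), (186, 144), (187, 127), (188, 74), (189, 18), (190, 14), (191, 65), (192, 75), (193, 109), (194, 118), (195, 118)]
360 [(180, 73), (181, 107), (182, 119), (183, 119), (184, 138), (185, 145), (186, 144), (187, 110), (188, 56), (189, 19), (190, 22), (191, 66), (192, 75), (193, 108), (194, 118), (195, 118)]
375 [(180, 70), (181, 74), (182, 107), (183, 110), (184, 83), (185, 66), (186, 58), (187, 74), (188, 51), (189, 33), (190, 35), (191, 44), (192, 48), (193, 52), (194, 54), (195, 55)]
```

```bash
cat >> h.py <<'E'
def fit(s,px,z):
    P=np.array([onz(s,p,z)[:2] for p in px]); f=cv2.fitLine((P*1000).astype(np.float32),cv2.DIST_HUBER,0,.01,.01).ravel()
    return f[2:]/1000,f[:2],P
def psu_pose(s,seed=(305,250),dbg=False):
    """centre x,y and yaw(deg) from front edge, rear edge and sides of the top face (z=.05)"""
    m=cv2.morphologyEx(psu_mask(s["img"]),cv2.MORPH_CLOSE,np.ones((7,7)))
    m=cv2.morphologyEx(m,cv2.MORPH_OPEN,np.ones((5,5)))
    m,st,_=comp(m,seed); x,y,w,h=st[:4]
    front=[(c,np.flatnonzero(m[:,c])[0]-.5) for c in range(x+8,x+w-8)]
    p,d,P=fit(s,front,.05); yaw=np.degrees(np.arctan2(d[1],d[0]))-90
    yaw=(yaw+90)%180-90
    rows=range(y+10,y+h-10)
    L=np.mean([onz(s,(np.flatnonzero(m[r])[0]-.5,r),.05) for r in rows],0)
    R=np.mean([onz(s,(np.flatnonzero(m[r])[-1]+.5,r),.05) for r in rows],0)
    a=np.radians(yaw); ex=np.array([np.cos(a),np.sin(a)]); ey=np.array([-ex[1],ex[0]])
    cy=((L+R)/2)[:2]@ey; fx=p@ex
    if dbg: print("psu width",(L-R)[:2]@ey,"bbox",st)
    return ex*(fx-.055)+ey*cy,yaw
E
python3 - <<'E'
from h import *
import pickle
T=pickle.load(open("top0.pkl","rb")); S=pickle.load(open("side0.pkl","rb"))
I=T["img"].astype(int)
print("psu",psu_pose(T,dbg=True))
print("tray floor tri",tri(T,(219.7,272.0),S,(308.8,349.0)))
# stop: edges of dark strip
g=I.mean(2); up=[];lo=[]
for c in range(294,374):
    v=g[180:197,c]; 
    k=int(np.argmin(v))
    u=next(i for i in range(k,0,-1) if v[i-1]>=72); up.append((c,180+u-1+(v[u-1]-72)/(v[u-1]-v[u])))
    l=next(i for i in range(k,16) if v[i+1]>=40); lo.append((c,180+l+(40-v[l])/(v[l+1]-v[l])))
for n,px,z in(("up",up,.02),("lo",lo,0.)):
    p,d,P=fit(T,px,z); yaw=(np.degrees(np.arctan2(d[1],d[0])))%180-90; print(n,p,yaw,np.polyfit(*np.array(px).T,1))
# rails and stop ends rows
for r in (186,194,198,202): print(r,[(c,int(g[r,c])) for c in range(276,292)],[(c,int(g[r,c])) for c in range(370,386)])
for r in (186,194,198,202):
    print(r,[onz(T,(c,r),.02)[:2].round(4) for c in (282,381)])
E
```

```text
psu width 0.1980478096735412 bbox [ 296  224   79   44 3225]
psu (array([0.56550947, 0.05229331]), np.float32(0.674942))
tray floor tri (array([0.51283782, 0.3529472 , 0.00621925]), np.float64(0.0017102280932505477))
up [0.73057604 0.0513299 ] -1.4383621 [-7.50657814e-03  1.90507536e+02]
lo [0.7301007  0.03956197] -1.6763382 [-2.16739251e-03  1.91214828e+02]
186 [(276, 119), (277, 118), (278, 119), (279, 118), (280, 118), (281, 111), (282, 142), (283, 144), (284, 144), (285, 86), (286, 59), (287, 51), (288, 112), (289, 141), (290, 144), (291, 144)] [(370, 145), (371, 144), (372, 144), (373, 144), (374, 86), (375, 58), (376, 92), (377, 135), (378, 144), (379, 144), (380, 144), (381, 95), (382, 112), (383, 114), (384, 114), (385, 114)]
194 [(276, 118), (277, 118), (278, 118), (279, 118), (280, 117), (281, 118), (282, 108), (283, 141), (284, 144), (285, 145), (286, 114), (287, 101), (288, 116), (289, 117), (290, 117), (291, 117)] [(370, 117), (371, 117), (372, 116), (373, 116), (374, 72), (375, 54), (376, 136), (377, 144), (378, 144), (379, 144), (380, 103), (381, 113), (382, 116), (383
[... 334 characters left out ...]
 (379, 144), (380, 115), (381, 118), (382, 118), (383, 118), (384, 118), (385, 118)]
202 [(276, 117), (277, 116), (278, 116), (279, 116), (280, 116), (281, 116), (282, 114), (283, 142), (284, 145), (285, 145), (286, 107), (287, 99), (288, 115), (289, 117), (290, 117), (291, 117)] [(370, 119), (371, 119), (372, 119), (373, 118), (374, 101), (375, 64), (376, 100), (377, 141), (378, 145), (379, 144), (380, 126), (381, 118), (382, 118), (383, 118), (384, 118), (385, 118)]
186 [array([0.7406, 0.1863]), array([ 0.7322, -0.0808])]
194 [array([0.7179, 0.1866]), array([ 0.7096, -0.0794])]
198 [array([0.7067, 0.1867]), array([ 0.6983, -0.0787])]
202 [array([0.6955, 0.1869]), array([ 0.6871, -0.078 ])]
```

```bash
cat >> h.py <<'E'
def down(a):
    a=np.radians(a); c,s=np.cos(a),np.sin(a)
    return np.array([[-s,c,0],[c,s,0],[0,0,-1.]])
E
python3 - <<'E'
from h import *
R=down(80.8); 
for p,r in(([.516,.354,.2],down(95.7)),([.47,-.03,.012],down(90)),([.45,.13,.012],down(90)),([.44,-.03,.012],down(90))):
    print(arm.inverse_kinematics(np.array(p),r))
arm.move_gripper(.06,30)
arm.move_ptp(np.array([.678,.0794,.19]),R); print(arm.get_t(),arm.get_position())
arm.move_straight(np.array([.678,.0794,.007]),max_speed=.15); print(arm.get_t(),arm.get_position(),arm.get_wrist_force())
arm.move_gripper(.02,30); print(arm.get_t(),arm.get_grip_width(),arm.get_finger_force())
arm.move_straight(np.array([.678,.0794,.06]),max_speed=.1)
print(arm.get_t(),arm.get_grip_width(),arm.get_finger_force(),arm.get_wrist_force())
T=arm.snapshot("top");S=arm.snapshot("side")
a=cv2.resize(T["img"][130:290,265:395],None,fx=3,fy=3,interpolation=2)
b=cv2.resize(S["img"][160:310,180:380],None,fx=2,fy=2,interpolation=2)
c=np.zeros((480,795,3),np.uint8); c[:,:390]=a; c[:300,392:792]=b
cv2.imwrite("pics/grasp.png",c)
E
```

```text
[-51.09086149  17.45889219  15.63406405  90.62858323  -4.86106844
  72.58027587  61.01437549]
[-43.83908801  16.49903013  47.25994542 122.9618763  -16.60115236
  46.89045031 103.73444996]
[-49.88835353  13.38113177  31.21468116 122.76757815  -9.57594085
  46.1344687   77.29992625]
[-46.98915427  12.49058222  49.40730059 126.85947833 -13.26311506
  45.71286121 101.08514757]
3.1917 [0.67788423 0.08076823 0.18990118]
4.5583 [0.67876765 0.07939585 0.00809026] [-0.24475289 -1.34441667 -0.26809276]
4.9083 0.033514525650764494 31.305681467056274
5.5917 0.033350069813712066 30.548063814640045 [0.59699053 0.13527679 0.14985917]
```

View pics/grasp.png

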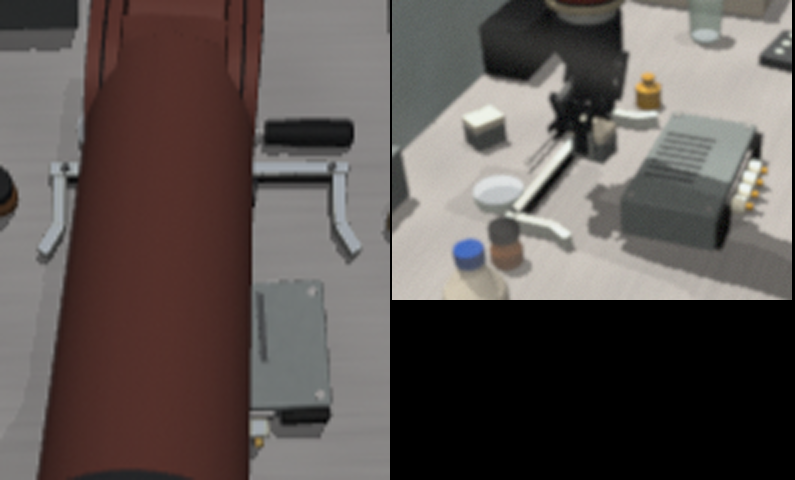

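The case is held between the fingers (side crop ~(605,135)) at 33.4 mm, the width expected, and the supply is undisturbed. Next: the tray.

```bash
python3 - <<'E'
from h import *
import pickle
R=down(95.7); p=np.array([.516,.354,0])
arm.move_straight(np.array([.678,.0794,.16]),max_speed=.2)
arm.move_ptp(p+[0,0,.16],R); print(arm.get_t(),arm.get_grip_width())
arm.move_straight(p+[0,0,.025],max_speed=.15)
f0=arm.get_wrist_force()
arm.move_straight(p+[0,0,.0135],max_speed=.04); print(arm.get_position(),arm.get_wrist_force()-f0)
arm.move_gripper(.055); print(arm.get_t())
arm.move_straight(p+[0,0,.12],max_speed=.15)
arm.move_gripper(.0,60)
arm.move_ptp(np.array([.45,.20,.12]),down(90)); print(arm.get_t(),arm.get_position())
for n in("top","side"):
    s=arm.snapshot(n); pickle.dump(s,open(n+"1.pkl","wb"))
    cv2.imwrite(f"pics/{n}1.png",s["img"])
a=cv2.imread("pics/top1.png")[130:330,170:400];b=cv2.imread("pics/side1.png")[190:400,230:400]
c=np.zeros((400,795,3),np.uint8);c[:,:460]=cv2.resize(a,None,fx=2,fy=2);b=cv2.resize(b,None,fx=1.9,fy=1.9);c[:b.shape[0],465:465+b.shape[1]]=b
cv2.imwrite("pics/placed.png",c)
E
```

```text
7.5583 0.0334721965148324
[0.51583601 0.35388256 0.01327491] [0.40555814 0.97402332 0.07191969]
9.3833
11.5167 [0.45019907 0.20048116 0.12047274]
```

View pics/placed.png

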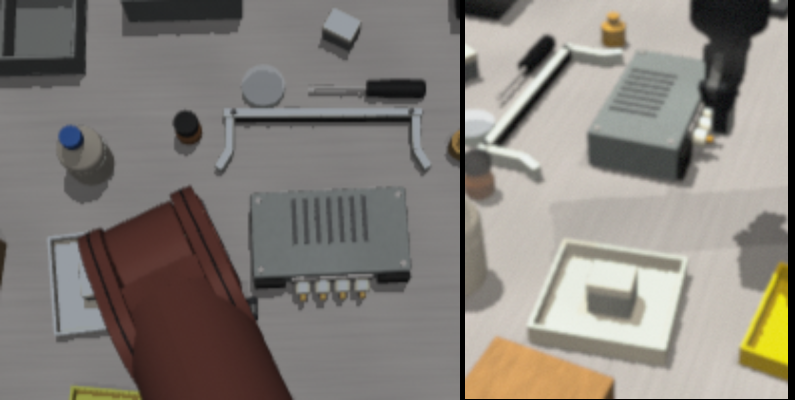

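The case stands upright in the white tray (crop ~(612,285)), and the supply is unchanged. Now the walking starts with a first left push that also calibrates touch.

```bash
cat >> h.py <<'E'
import pickle
ZP=.012; BAYO=np.array([.7303,.0553]); BYAW=-1.6
def rot(a): a=np.radians(a); return np.array([[np.cos(a),-np.sin(a)],[np.sin(a),np.cos(a)]])
def predict(c,yaw,side,d,arm_=.17,off=.083):
    """side +1 left, -1 right; rear corner goes forward by d"""
    R=rot(yaw); dy=-side*np.degrees(d/arm_); piv=c+R@np.array([0,-side*(arm_-off)])
    return piv+rot(dy)@(c-piv),yaw+dy
def contact(c,yaw,side,off=.083,face=.011): # TCP xy with finger just touching
    return c+rot(yaw)@np.array([-.063-face,side*off])
def standoff(c,yaw):
    return min((c+rot(yaw)@np.array([-.083,s*.052]))[0] for s in(1,-1))-.011-.012
def go_behind(c,yaw,side):
    p=arm.get_position(); x=standoff(c,yaw); q=contact(c,yaw,side)
    R=arm.get_orientation()
    arm.move_straight(np.array([x,p[1],ZP]),max_speed=.2)
    arm.move_straight(np.array([x,q[1],ZP]),max_speed=.25)
    arm.move_straight(np.array([q[0]-.004,q[1],ZP]),max_speed=.15)
def see(name,c,yaw):
    s=arm.snapshot("top"); pickle.dump(s,open(name+".pkl","wb")); cv2.imwrite(f"pics/{name}.png",s["img"])
    u=proj(s,np.r_[c+rot(yaw)@np.array([0.0,.07]),.05]).round().astype(int)
    try: r=psu_pose(s,tuple(u),True); print(" seen",r[0].round(4),round(float(r[1]),2)); return r
    except (Exception,SystemExit) as e: print(" unseen",e)
E
python3 - <<'E'
from h import *
c=np.array([.5655,.0523]); yaw=.67
print("pose now"); see("p0",c,yaw)
q=contact(c,yaw,1); print("contact",q,standoff(c,yaw))
arm.move_straight(np.array([.46,q[1],ZP]),rotation=down(90),max_speed=.2)
arm.move_straight(np.array([q[0]-.004,q[1],ZP]),max_speed=.15); f0=arm.get_wrist_force(); print(arm.get_t(),f0)
x=q[0]-.004
while x<q[0]+.006:
    x+=.002; arm.move_straight(np.array([x,q[1],ZP]),max_speed=.05); f=arm.get_wrist_force()-f0; print(round(x-q[0],4),f.round(2),arm.get_position()[0]-q[0])
    if f[0]<-2.5: break
x=q[0]+.014; arm.move_straight(np.array([x,q[1],ZP]),max_speed=.06); print(arm.get_t(),arm.get_wrist_force()-f0,arm.get_position())
c,yaw=predict(c,yaw,1,.014); print(c,yaw)
arm.move_straight(np.array([standoff(c,yaw),q[1],ZP]),max_speed=.2)
see("p1",c,yaw); pickle.dump((c,yaw),open("st.pkl","wb")); print(arm.get_t())
E
```

```text
pose now
psu width 0.19828783330145824 bbox [ 296  224   79   44 3213]
 seen [0.5647 0.0523] 1.15
contact [0.4905345  0.13442901] 0.45889761590663086
12.775 [0.14923847 0.84576416 0.15100402]
-0.002 [-0.72 -0.61  0.03] -0.0022754044330883794
0.0 [-0.11 -0.28 -0.32] 1.5219544794164985e-05
0.002 [-6.61  0.35  3.86] 0.0005939356831334286
13.875 [-3.89752426  1.70958208 -1.41811521] [0.5034465  0.13521378 0.0114935 ]
[0.57265957 0.05208885] -4.048475959900897
 unseen no comp at (np.int64(307), np.int64(242))
14.2833
```

View pics/p1.png

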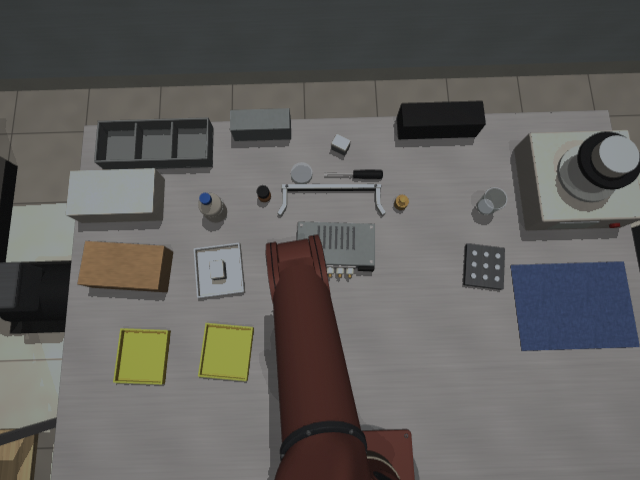

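The case stands in the tray at (218,270). The arm hides only the supply's left rear corner; its front edge, from (299,223) to (375,223), stays visible. I'll measure from the front edge and the free side.

```bash
cat >> h.py <<'E'
def psu_pose(s,c,yaw,side):
    """front edge + the side edge away from the arm (arm on `side`), guided by the predicted pose"""
    m=cv2.morphologyEx(psu_mask(s["img"]),cv2.MORPH_CLOSE,np.ones((7,7)))
    m=cv2.morphologyEx(m,cv2.MORPH_OPEN,np.ones((5,5)))
    u=proj(s,np.r_[c+rot(yaw)@np.array([.02,-side*.07]),.05]).round().astype(int)
    m,st,_=comp(m,tuple(u))
    pf=lambda bx,by: proj(s,np.r_[c+rot(yaw)@np.array([bx,by]),.05])
    cols=sorted((pf(.055,.08)[0],pf(.055,-.08)[0])); fr=[]
    for k in range(int(cols[0]),int(cols[1])+1):
        v=np.flatnonzero(m[:,k])
        if len(v): fr.append((k,v[0]-.5))
    fr=np.array(fr); b=np.polyfit(*fr.T,1)
    for _ in range(3):
        r=fr[:,1]-np.polyval(b,fr[:,0]); ok=abs(r)<1.2; b=np.polyfit(*fr[ok].T,1)
    p,d,_=fit(s,fr[ok],.05); y=(np.degrees(np.arctan2(d[1],d[0])))%180-90
    rows=range(int(pf(.04,-side*.1)[1]),int(pf(-.03,-side*.1)[1])); ex,ey=rot(y).T
    E=[onz(s,(np.flatnonzero(m[r])[-1]+.5 if side>0 else np.flatnonzero(m[r])[0]-.5,r),.05)[:2]@ey for r in rows]
    cy=np.median(E)+side*.1
    return ex*(p@ex-.055)+ey*cy,float(y),int(ok.sum())
def see(name,c,yaw,side):
    s=arm.snapshot("top"); pickle.dump(s,open(name+".pkl","wb")); cv2.imwrite(f"pics/{name}.png",s["img"])
    try: r=psu_pose(s,c,yaw,side); print(" seen",r[0].round(4),round(r[1],2),r[2]); return r
    except (Exception,SystemExit) as e: print(" unseen",e)
E
python3 - <<'E'
from h import *
s=pickle.load(open("p1.pkl","rb")); c,y=pickle.load(open("st.pkl","rb"))
print(psu_pose(s,c,y,1))
s=pickle.load(open("p0.pkl","rb")); print(psu_pose(s,np.array([.5655,.0523]),.67,1))
s=pickle.load(open("top0.pkl","rb")); print(psu_pose(s,np.array([.5655,.0523]),.67,1),psu_pose(s,np.array([.5655,.0523]),.67,-1))
E
```

```text
(array([0.57119584, 0.05010571]), -3.8474273681640625, 63)
(array([0.56465515, 0.05307418]), 1.1828460693359375, 63)
(array([0.56545377, 0.05333807]), 0.8058547973632812, 63) (array([0.56548303, 0.05125836]), 0.8058547973632812, 63)
```

```bash
cat >> h.py <<'E'
def push(side,d,name,speed=.07):
    c,yaw=pickle.load(open("st.pkl","rb"))
    go_behind(c,yaw,side); q=contact(c,yaw,side); f0=arm.get_wrist_force()
    arm.move_straight(np.array([q[0]+d,q[1],ZP]),max_speed=speed)
    f=arm.get_wrist_force()-f0; p=arm.get_position()
    c,yaw=predict(c,yaw,side,p[0]-q[0])
    print(f"{name} side {side} f {f.round(1)} p {p.round(4)} pred {c.round(4)} {yaw:.2f}")
    arm.move_straight(np.array([standoff(c,yaw)+.006,p[1],ZP]),max_speed=.2)
    r=see(name,c,yaw,side)
    if r: 
        if abs(r[1]-yaw)<3 and np.linalg.norm(r[0]-c)<.008: c,yaw=(c+r[0])/2,(yaw+r[1])/2
        else: print(" !! disagree")
    pickle.dump((c,yaw),open("st.pkl","wb"))
    b=rot(-BYAW)@(c-BAYO); print(f" state {c.round(4)} {yaw:.2f} | bay x {b[0]+.055:.4f} y {b[1]:.4f} rel {yaw-BYAW:.2f} t {arm.get_t():.2f}")
E
python3 -c "
from h import *
c,y=pickle.load(open('st.pkl','rb')); pickle.dump((np.array([.5718,.051]),-3.9),open('st.pkl','wb'))
push(-1,.03,'p2')"
```

```text
p2 side -1 f [-1.7 -2.5 -0.6] p [ 0.5211 -0.0274  0.0114] pred [0.5865 0.0512] 5.81
 seen [0.5864 0.056 ] 5.55 63
 state [0.5864 0.0536] 5.68 | bay x -0.0888 y -0.0057 rel 7.28 t 16.68
```

```bash
python3 -c "
from h import *
push(1,.034,'p3')
push(-1,.034,'p4')"
```

```text
p3 side 1 f [-3.3  4.5 -2.3] p [0.5375 0.1297 0.0114] pred [0.6033 0.0537] -5.41
 seen [0.604 0.05 ] -4.58 63
 state [0.6036 0.0518] -5.00 | bay x -0.0715 y -0.0070 rel -3.40 t 19.12
p4 side -1 f [-2.9 -3.2 -0.6] p [ 0.5554 -0.0256  0.0113] pred [0.6203 0.052 ] 6.02
 seen [0.621  0.0557] 5.28 62
 state [0.6206 0.0538] 5.65 | bay x -0.0546 y -0.0045 rel 7.25 t 21.55
```

```bash
python3 -c "
from h import *
push(1,.032,'p5')
push(-1,.026,'p6')"
```

```text
p5 side 1 f [-2.9  1.9 -1.3] p [0.5696 0.1304 0.0114] pred [0.6364 0.054 ] -4.72
 seen [0.6361 0.0512] -3.77 40
 state [0.6362 0.0526] -4.25 | bay x -0.0390 y -0.0053 rel -2.65 t 23.94
p6 side -1 f [-2.6 -2.1  0.5] p [ 0.5811 -0.0258  0.0114] pred [0.6489 0.0526] 4.10
 seen [0.649  0.0537] 5.52 60
 state [0.6489 0.0531] 4.81 | bay x -0.0263 y -0.0045 rel 6.41 t 26.25
```

```bash
python3 -c "
from h import *
push(1,.024,'p7')
push(-1,.014,'p8')"
```

```text
p7 side 1 f [-3.5  3.1 -0.1] p [0.591  0.1309 0.0115] pred [0.6606 0.0533] -2.88
 seen [0.6607 0.0524] -4.1 37
 state [0.6606 0.0529] -3.49 | bay x -0.0146 y -0.0044 rel -1.89 t 28.50
p8 side -1 f [-2.  -1.4 -0.8] p [ 0.5947 -0.0257  0.0115] pred [0.6673 0.0527] 0.89
 seen [0.6638 0.0524] -1.8 48
 state [0.6655 0.0526] -0.46 | bay x -0.0097 y -0.0045 rel 1.14 t 30.61
```

```bash
cat >> h.py <<'E'
def press(side,x0,xmax,fmax,step=.0015):
    c,yaw=pickle.load(open("st.pkl","rb")); p=arm.get_position(); x=standoff(c,yaw); y=contact(c,yaw,side)[1]
    arm.move_straight(np.array([x,p[1],ZP]),max_speed=.2)
    arm.move_straight(np.array([x,y,ZP]),max_speed=.25)
    arm.move_straight(np.array([x0-.012,y,ZP]),max_speed=.15); f0=arm.get_wrist_force()
    arm.move_straight(np.array([x0,y,ZP]),max_speed=.06)
    log=[]; k=x0
    while k<xmax:
        k+=step; arm.move_straight(np.array([k,y,ZP]),max_speed=.04); f=(arm.get_wrist_force()-f0)[0]; p=arm.get_position()
        log.append((round(float(p[0]),4),round(float(f),1)))
        if f<-fmax: break
    print(side,log,"t",round(arm.get_t(),2))
    arm.move_straight(np.array([p[0]-.04,y,ZP]),max_speed=.2)
E
python3 -c "
from h import *
press(1,.598,.609,15)
press(-1,.5945,.605,15)"
```

```text
1 [(0.5979, -6.2), (0.599, -9.1), (0.6003, -8.8), (0.6017, -9.7), (0.6017, -16.0)] t 33.58
-1 [(0.5953, -4.0), (0.5958, -9.9), (0.5969, -11.8), (0.5975, -14.8), (0.5975, -21.6)] t 36.92
```

Both sides come to a hard stop at .6017 and .5975. That implies a yaw of about -1.5 degrees, which matches the bay. One more press on each side, then a look.

```bash
python3 - <<'E'
from h import *
press(1,.599,.609,20)
press(-1,.595,.605,20)
p=arm.get_position(); arm.move_straight(np.array([.52,p[1],.012]),max_speed=.2)
arm.move_straight(np.array([.50,-.10,.2]),max_speed=.25)
arm.move_ptp(np.array([.35,-.45,.22]),down(60)); print(arm.get_t())
T=arm.snapshot("top");S=arm.snapshot("side"); pickle.dump((T,S),open("fin.pkl","wb"))
a=cv2.resize(T["img"][130:290,185:395],None,fx=2.4,fy=2.4,interpolation=2);b=cv2.resize(S["img"][190:390,210:380],None,fx=1.6,fy=1.6,interpolation=2)
c=np.zeros((390,795,3),np.uint8);c[:a.shape[0],:a.shape[1]]=a;c[:b.shape[0],510:510+b.shape[1]]=b; cv2.imwrite("pics/fin.png",c)
E
```

```text
1 [(0.6004, -1.1), (0.6014, -5.9), (0.6017, -11.5), (0.6021, -16.7), (0.6021, -23.8)] t 40.29
-1 [(0.5964, -0.5), (0.5974, -5.3), (0.5975, -11.0), (0.5975, -18.2), (0.5975, -26.0)] t 43.64
46.7333
```

View pics/fin.png

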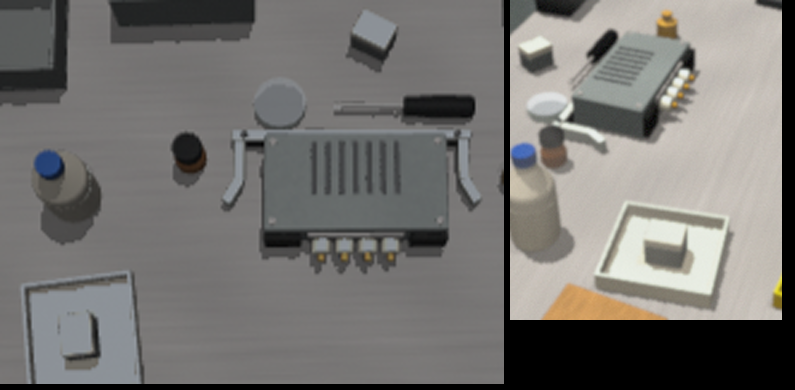

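The supply's front lies square along the stop bar (crop row ~132, both ends alike). The case is upright in the tray at (77,333), and the bystanders have not moved. Handing in.

```bash
python3 -c "
from bench import arm
print(arm.hand_in(),arm.get_t())"
```

```text
the job is handed in; nothing more can be done
the job is handed in; nothing more can be done
```

The job is handed in at about 47 s: the specimen case stands upright in the white tray, and the supply was walked home by its rear pads, ending square against the stop bar.

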